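# Open the gate bar and square a plate on to the stack

## Task

Take the tray's gate bar without wrenching it against its brackets, lift it straight up out of the two U brackets, keeping it level so that both ends come clear together, and lay it gently across the two timber bearers, let go. Then push the waiting plate along the skids and on to the stack, sliding it and not lifting it, and square it up snugly against both the back fence and the side fence, feeling for the stop rather than ramming it. Leave the other things on the bench as they are.

Things in the scene. Friction and masses are not known exactly. Their poses are not given: they have to be found in the camera images.
- tray: Grey steel plate tray fixed to the bench, base 330 x 200 x 10 mm. Origin on the bench below the middle of the gate bar's seat; x = loading direction (skids to back fence), y to the left of it, z up. Behind the bar stands a corner gauge of two steel fences, and three plates like the waiting one are stacked square in it: stack top 34 mm over the bench (1.5 mm below the skids), its front and left (+y) sides open.
- gauge_nominal (a point): Nominal corner of the gauge at stack-top height (tray frame x 135, y -66, z 34 mm; axes as the tray's): back fence face square to x, side fence face square to y on the right (-y) side, tops 64 mm over the bench, rigid, parallel to the tray. The gauge is bolted down up to 12 mm off this point in x and 7 mm in y; the true setting is not reported: feel for it.
- bracket_left (a point): Seat centre of the left open-topped U bracket (tray frame x 0, y 80, z 38.5 mm): 12 mm wide along the bar, throat 23 mm for the 20 mm bar, cheeks 8 mm thick rising 30 mm above the seat (tops 68.5 mm over the bench). Axes as the tray's.
- bracket_right (a point): The same for the right U bracket (tray frame y -80 mm).
- skids (a point): Point midway between the two skids, below the waiting plate, on their top level (tray frame x -90, y -1, z 35.5 mm). Each skid is 10 mm wide, at y -40 and +38 mm in the tray frame, running from x -150 to +26 mm. Between them is an open gap 68 mm wide and 25 mm deep down to the base plate, so a fingertip can run in it lower than the plate.
- bar_mid (a point): Centre of the gate bar, a loose plain square steel bar 20 x 20 x 200 mm, about 0.6 kg; y axis along the bar, z up. It lies in the two U brackets, underside 38.5 and centre 48.5 mm over the bench. Between the brackets it is free all round and can be gripped across its 20 mm width at the middle (some 30 mm free in front and behind, 28 below); 1 to 2 mm play each way in the throats.
- bar_end_a (a point): Lower edge of the gate bar's +y end, 100 mm from the middle.
- bar_end_b (a point): Lower edge of the gate bar's -y end, 100 mm from the middle.
- plate_mid (a point): Centre of the waiting loose aluminium plate, 90 mm (x) by 110 mm (y), 8 mm thick, about 0.2 kg; 1 to 2 N slide it. It lies flat on the skids in front of the gate bar (underside 35.5 mm over the bench), some 6 to 27 mm left (+y) of its final line and up to 5 degrees askew. It turns easily; pushed through its middle while skewed it wedges, so push on the lagging side or at two points.
- bearers: Two pale timber battens fixed to the bench, the rest for the gate bar, each 110 mm long (x), 36 wide, 30 high, parallel, centred at y +60 and -60 mm from the origin, which is on the bench midway between them. The bar is laid across both, along the bearers' y axis (either way round), its middle over the origin, its centre then 40 mm over the bench.
- square: Bystander: loose engineer's square lying flat, 144 x 90 mm, up to 16 mm high. Leave alone.
- wrench: Bystander: loose steel wrench 200 mm long lying flat. Leave alone.
- can: Bystander: standing blue can, 52 mm diameter, 120 mm high, origin under its centre. Leave alone.
- bin: Bystander: open grey plastic bin fixed to the bench, 170 x 130 x 50 mm, with offcuts, origin under its centre; it stands on the other side of the tray from the bearers.
Not all that is in view belongs to the job. Leave any red look-alike of the part that bears plate_mid alone.

How it is judged:
By the outcome, as a careful person would: the job done as asked, in the order asked, and still so for the second after the job is handed in, with the robot touching nothing.
It also fails if it takes over 69 s, if anything falls off the work surface, if the arm or the gripper's body presses on something with over 40 N, if the wrist force passes 120 N, or if a joint passes its speed limit or range.

## Robot

A 6-joint arm with a two-finger parallel gripper is mounted at the origin on the work surface. World frame = base frame: x ahead of the robot, y to its left, z up, the work surface at z = 0. Lengths are in mm, angles in rad, forces in N, time in s.
With the tool pointing down it reaches from about 325 to 900 mm from the base axis. Payload 6.1 kg.
Tool frame: the origin (TCP) lies midway between the tips of the shut fingers; the grasp point (between the pads) lies 19 mm behind it (arm.grasp_offset is the distance from the TCP to the grasp point, in mm); z points along the fingers, y is the direction in which the jaws open and shut (so a half turn about z gives the same grasp; the last joint's range is limited). The gripper opens to 85 mm and grips with 20 to 120 N. Pads are 22 mm wide; open, the fingers measure 114 mm over their backs; the gripper's body (76 mm by 85 mm) begins 54 mm behind the grasp point. The pads swing forward as they close: fully open they stand 13 mm farther back than shut.
Start: joints at [-1.265, 0.22, 1.526, -0, 1.395, -0.126], TCP at [261.559, -567.629, 231.3] pointing down, gripper open.
Joint ranges: [-2.98, 2.98], [-0.91, 2.08], [0.09, 2.57], [-1.24, 4.39], [0.2, 2.65], [-2.68, 2.68]. Speed limits (rad/s): [2.57, 2.57, 3.01, 3.14, 3.14, 3.14].

## Interface

Orientations are given as a unit quaternion [x, y, z, w].
In Python, from rig import arm gives the robot as it stands.
- The arm moves only by the shell command python3 -m jog 'ROWS' [FORCE]. ROWS is a JSON object of lists of equal length, an entry for each row: "xyz": the shift along the world's x, y, z in units of 30 mm (1.0 is 30 mm), a list of three; "spin": the turn about the world's z in units of 8 degrees (1.0 is 8 degrees); "hand": the opening in per cent of the stroke, from 0 (shut) to 100 (fully open). In form: {"xyz": [[x, y, z], ...], "spin": [spin, ...], "hand": [hand, ...]}. A call has 1 to 10 rows; each row is the pose to reach, as a shift and turn from the pose commanded when the call began; what a row does not reach only later rows make up. A row lasts 1/8 s, in which the tool goes at most 62.5 mm and 10.7 degrees, less where a joint would pass 70% of its speed; a pose out of reach is approached as far as the arm can. A call with a gripper value outside its range is refused whole. The fingers move at their own pace and stop on an object; FORCE is the grip in N (left out, the last holds). Time passes only in rows, so rows that repeat a pose let the fingers close. It gives the time, the measured TCP pose, the force and the opening at its end, in the units of the state.
- arm.get_state(): the state, without advancing time (a new reading comes with each control period).
- arm.snapshot(name): name is "scene" or "top"; returns a dict with "color" (480x640x3 uint8, blue, green, red), "z_map" (480x640 float32, mm along the optical axis (not along the pixel's ray), 0 where there is no reading), "fx", "fy", "cx", "cy" (pixels), "rvec" (rotation vector, rad) and "tvec" (3), from world to camera coordinates, as OpenCV has them. Camera axes: x right, y down, z forward; pixel columns grow to the right and rows downward; lengths in mm; the calibration is good to about 2 mm. A picture is of the moment at which its call begins.
- arm.close_job(): hands the job in, once; it reports no verdict.
The state is a dict: "time": time; "qpos": joint angles; "joint_velocities": joint speeds; "effort": joint torques, N m; "position": TCP position; "ee_rot": TCP orientation; "contact_force": force on the tool from outside, world axes, zero at the start; "ft_torque": the same for the moment, N m; "grip_width": finger opening in mm.
Only numpy, scipy, OpenCV 4.12 (cv2) and the standard library are available. Lean on these libraries where they do the work, as an engineer would, in place of code of your own. Each camera call takes 0.05 s, during which the arm holds its last target.

## Working session

There is one attempt and no reset: what is moved stays moved. The work goes in short steps, Python scripts to look and compute and a shell command to move; the robot and the scene stay as the last step left them, time stands still between calls to the robot, and variables do not carry over. Pictures are saved under pics/ and viewed, and the job is handed in when it is done.

```bash
mkdir -p pics; ls
cat > h.py <<'E'
import numpy as np, cv2
from rig import arm
def snap(n):
    s=arm.snapshot(n); s['R']=cv2.Rodrigues(np.array(s['rvec'],float))[0]; s['t']=np.array(s['tvec'],float).reshape(3); return s
def cloud(s):
    z=s['z_map'].astype(float); v,u=np.mgrid[0:480,0:640]
    P=np.stack([(u-s['cx'])/s['fx']*z,(v-s['cy'])/s['fy']*z,z],-1)
    W=(P-s['t'])@s['R']; W[z==0]=np.nan; return W
def proj(s,p):
    c=np.atleast_2d(p)@s['R'].T+s['t']; return np.c_[c[:,0]/c[:,2]*s['fx']+s['cx'],c[:,1]/c[:,2]*s['fy']+s['cy']]
E
python3 - <<'E'
from h import *
import pickle
for n in('scene','top'):
    s=snap(n); cv2.imwrite(f'pics/{n}0.png',s['color']); pickle.dump(s,open(n+'0.pkl','wb'))
    print(n,s['fx'],-s['R'].T@s['t'])
st=arm.get_state(); print({k:np.round(v,3) for k,v in st.items()})
E
```

```text
pics
scene 477.9601825553709 [1094.84383595   17.72258686  844.57648699]
top 453.59047092055744 [378.61814373  45.77455274 914.1417409 ]
{'time': np.float64(0.1), 'qpos': array([-1.265,  0.221,  1.527,  0.   ,  1.395, -0.126]), 'joint_velocities': array([-0.001, -0.001, -0.003, -0.002,  0.002, -0.   ]), 'effort': array([ 0.0000e+00, -4.9824e+01, -3.9055e+01, -0.0000e+00,  6.0000e-03,
       -0.0000e+00]), 'position': array([ 261.377, -567.123,  230.314]), 'ee_rot': array([ 0.977,  0.214, -0.   , -0.001]), 'contact_force': array([-0.113,  0.937, -0.262]), 'ft_torque': array([ 0.026, -0.023,  0.009]), 'grip_width': np.float64(85.204)}
```

View pics/scene0.png

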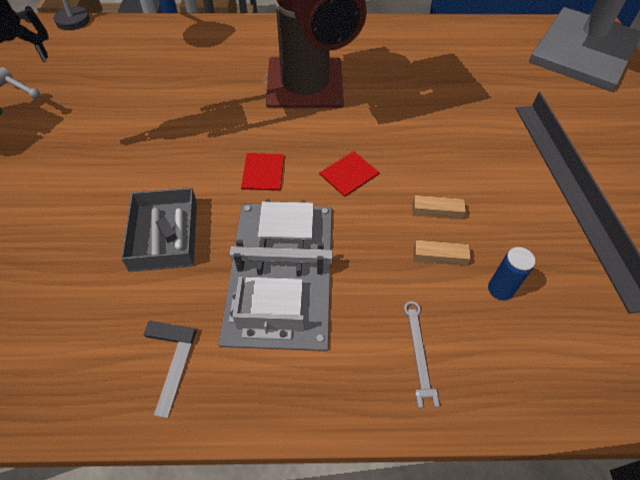

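View pics/top0.png

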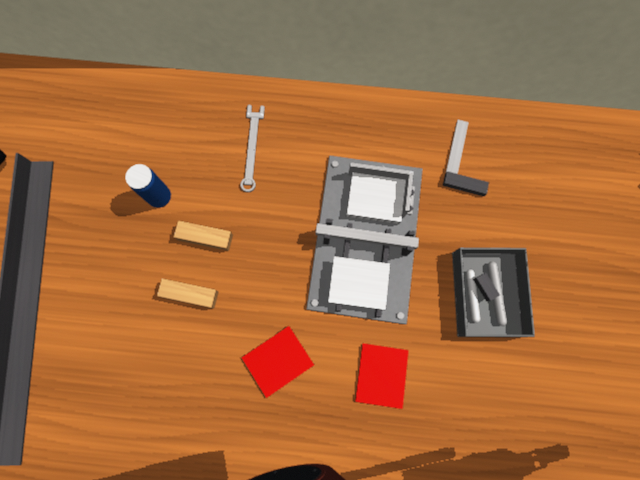

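Top view: the white waiting plate is at (360,283), the gate bar at (367,236), the stack at (377,198) and the bearers at (202,235) and (187,293). The red squares at (277,361) and (382,376) are the look-alikes and lie flat on the bench. The white plate on the skids, in front of the bar, is the one that fits. I'll confirm it in an enlarged crop and measure.

Run:
```python
from h import *
import pickle
s=pickle.load(open('top0.pkl','rb')); W=cloud(s)
c=s['color'][140:335,290:440]; cv2.imwrite('pics/crop0.png',cv2.resize(c,None,fx=3,fy=3,interpolation=cv2.INTER_CUBIC))
v,u=np.mgrid[0:480,0:640]
def reg(name,u0,u1,v0,v1,z0,z1):
    m=(u>=u0)&(u<=u1)&(v>=v0)&(v<=v1)&(W[...,2]>z0)&(W[...,2]<z1)
    P=W[m]; r=cv2.minAreaRect(P[:,:2].astype(np.float32)); print(name,m.sum(),np.round(P.mean(0),1),'rect',np.round(r[0],1),np.round(r[1],1),round(r[2],2),'zmed',np.median(P[:,2])); return P
reg('plate',320,400,250,312,38,50)
reg('bar',312,424,220,252,52,64)
reg('stack',340,412,170,225,28,40)
reg('fence',330,420,150,230,56,70)
reg('base',300,430,150,330,5,15)
reg('bA',165,240,215,255,22,38)
reg('bB',150,225,275,312,22,38)
reg('bin',440,540,240,350,40,60)
reg('can',110,180,150,215,100,135)
reg('wrench',235,270,95,195,4,30)
reg('red',340,420,340,410,4,30)
```

```text
plate 2668 [500.7 -38.6  44.3] rect [507.6 -38.1] [122.  112.9] 1.46 zmed 44.33520885731707
bar 1135 [591.8 -45.5  59. ] rect [591.5 -45.1] [199.7  38.1] 87.25 zmed 59.16834295589385
stack 2441 [680.5 -60.7  35. ] rect [674.7 -61.4] [118.2 117.4] 2.06 zmed 35.025737338044806
fence 669 [686.2 -62.4  63. ] rect [668.5 -48.4] [140.7 161.8] 3.22 zmed 63.78010507616058
base 7454 [584.3 -41.3  10.9] rect [605.2 -47.3] [379.3 273.7] 3.92 zmed 10.89827744580651
bA 998 [568.4 280.1  30.5] rect [569.1 281. ] [111.   36.8] 83.79 zmed 30.625548753481418
bB 1054 [449.7 293.   30.5] rect [450.1 294.4] [111.1  36.2] 83.73 zmed 30.512065333516627
bin 1329 [ 514.6 -299.2   47.4] rect [ 510.1 -299.3] [170.2 131.9] 5.38 zmed 48.63055777626688
can 670 [644.5 387.  117.9] rect [646.3 389. ] [48.8 49.5] 15.19 zmed 120.23102526484777
wrench 872 [776.9 209.7   7.6] rect [781.9 208.9] [231.3  76.8] 7.73 zmed 7.605796724778977
red 2846 [331.1 -98.7   8.7] rect [332.4 -94. ] [128.9 151.7] 4.86 zmed 8.700520198893834
```

Run:
```python
from h import *
import pickle
s=pickle.load(open('scene0.pkl','rb')); W=cloud(s)
c=s['color'][190:355,210:350]; cv2.imwrite('pics/crop1.png',cv2.resize(c,None,fx=3.5,fy=3.5,interpolation=cv2.INTER_CUBIC))
v,u=np.mgrid[0:480,0:640]
def reg(name,u0,u1,v0,v1,z0,z1):
    m=(u>=u0)&(u<=u1)&(v>=v0)&(v<=v1)&(W[...,2]>z0)&(W[...,2]<z1)
    P=W[m]; r=cv2.minAreaRect(P[:,:2].astype(np.float32)); print(name,m.sum(),np.round(P.mean(0),1),'rect',np.round(r[0],1),np.round(r[1],1),round(r[2],2),'zmed',np.median(P[:,2])); return P
reg('plate',250,320,198,240,38,50)
reg('bar',225,336,244,268,54,64)
reg('bA',405,475,190,222,26,38)
reg('bB',405,475,236,268,26,38)
```

```text
plate 1909 [503.8 -36.5  43.2] rect [499.  -37.4] [101.6 111. ] 0.06 zmed 43.22840477578638
bar 1020 [593.5 -43.1  58.2] rect [595.6 -43. ] [199.2  34.8] 86.95 zmed 58.17339786270813
bA 678 [451.3 295.8  29.4] rect [450.2 295.8] [109.9  38.9] 83.29 zmed 29.40992376905344
bB 820 [570.2 283.   29.4] rect [569.2 283.2] [110.6  39.3] 83.97 zmed 29.45885160435638
```

View pics/crop0.png

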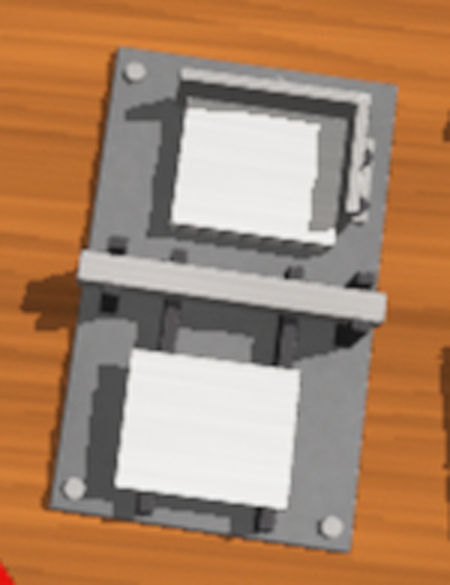

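View pics/crop1.png

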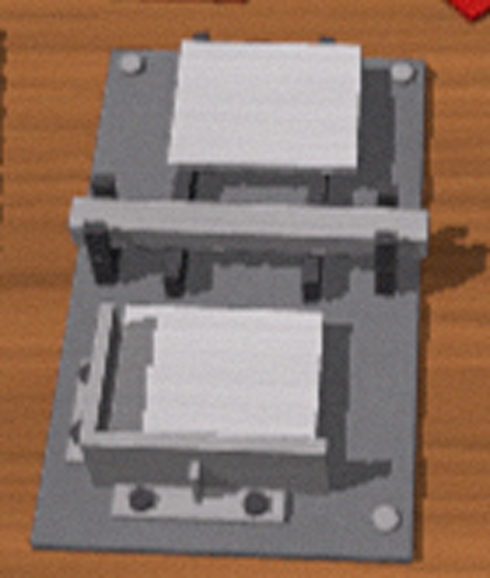

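The crop shows the white plate on the dark skids in front of the bar, which fits the description. Next I'll rectify the views for exact angles.

```bash
cat >> h.py <<'E'
def rect(s,z,x0,x1,y0,y1,k=3):
    # metric picture of plane z: rows: x from x1 down to x0, cols: y from y1 to y0
    w=np.array([[x1,y1,z],[x1,y0,z],[x0,y0,z],[x0,y1,z]],float)
    d=np.float32([[0,0],[(y1-y0)*k,0],[(y1-y0)*k,(x1-x0)*k],[0,(x1-x0)*k]])
    H=cv2.getPerspectiveTransform(proj(s,w).astype(np.float32),d)
    return cv2.warpPerspective(s['color'],H,(int((y1-y0)*k),int((x1-x0)*k)),flags=cv2.INTER_CUBIC)
def fitrect(P,ang0=0):
    """robust rectangle edges: fit extents at 2-98 percentiles over angle minimising area"""
    best=None
    for a in np.radians(np.arange(ang0-10,ang0+10.01,.1)):
        R=np.array([[np.cos(a),np.sin(a)],[-np.sin(a),np.cos(a)]]); q=P[:,:2]@R.T
        lo,hi=np.percentile(q,[1.,99.],axis=0); A=np.prod(hi-lo)
        if best is None or A<best[0]: best=(A,np.degrees(a),R.T@((lo+hi)/2),hi-lo)
    return best[1],best[2],best[3]
E
python3 - <<'E'
from h import *
import pickle
s=pickle.load(open('top0.pkl','rb')); W=cloud(s)
v,u=np.mgrid[0:480,0:640]
g=s['color'].min(-1)
def go(n,m): print(n,m.sum(),*[np.round(x,2) for x in fitrect(W[m])])
z=W[...,2]
def box(u0,u1,v0,v1):return (u>=u0)&(u<=u1)&(v>=v0)&(v<=v1)
go('plate',box(320,400,250,312)&(abs(z-44.3)<2.5))
go('platecol',box(320,400,250,312)&(g>190)&(z>38))
go('bar',box(312,424,220,252)&(abs(z-59.2)<2))
go('base',box(300,430,150,330)&(z>8)&(abs(W[...,0]-584)<200)&(z<75))
go('stack',box(340,412,170,225)&(g>190)&(z<40))
go('backf',box(345,412,155,178)&(z>58)&(z<70))
go('sidef',box(400,416,165,215)&(z>58)&(z<70))
b=box(300,430,150,330)&(abs(z-10.5)<4)
# base left and right edges per row
L=[];Rr=[]
for r in range(180,300):
    c=np.where((z[r]>7)&(u[r]>300)&(u[r]<430))[0]
    L.append(W[r,c[0]]);Rr.append(W[r,c[-1]])
for E in(L,Rr):
    E=np.array(E); E=E[abs(E[:,2]-10.5)<3]; l=cv2.fitLine(E[:,:2].astype(np.float32),cv2.DIST_HUBER,0,.01,.01).ravel(); print('edge',np.degrees(np.arctan2(l[1],l[0])),l[2:],len(E))
im=rect(s,48,420,780,-150,50); cv2.imwrite('pics/rect0.png',cv2.resize(im,None,fx=.55,fy=.55))
bA=box(165,240,215,255)&(z>24)&(z<36); bB=box(150,225,275,312)&(z>24)&(z<36)
go('bA',bA);go('bB',bB)
E
```

```text
plate 2382 -3.5 [501.29 -38.43] [ 88.01 107.49]
platecol 2597 -0.6 [500.57 -38.22] [ 87.43 106.73]
bar 866 -3.5 [592.3  -45.35] [ 22.25 194.81]
base 15063 -2.4 [601.82 -48.47] [322.4  195.27]
stack 1804 -1.3 [677.21 -59.17] [ 82.03 104.7 ]
backf 323 -6.2 [729.   -63.51] [ 14.53 122.28]
sidef 233 -0.4 [ 689.82 -112.71] [82.71 25.71]
edge -2.8117673 [580.6778    51.126495] 102
edge -2.7658417 [ 593.844   -147.31927] 102
bA 985 -6.0 [569.01 280.64] [ 35.34 108.28]
bB 1048 -6.4 [449.89 293.53] [ 35.25 107.51]
```

View pics/rect0.png

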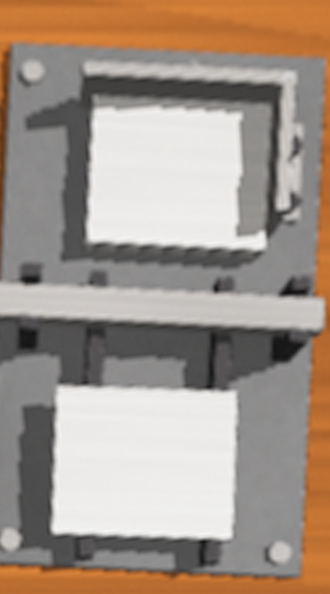

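```bash
python3 -m jog '{"xyz":[[1.1,1.75,0],[2.2,3.5,0],[3.4,5.4,0],[4.6,7.3,-0.5],[5.8,9.2,-1],[7,11.1,-1.6],[8.2,13,-2.2],[9.4,14.8,-2.8],[10.5,16.5,-3.2],[11.05,17.44,-3.2]],"spin":[0.78,1.56,2.34,3.12,3.9,4.68,5.46,6.24,7.02,7.8],"hand":[100,80,60,42,42,42,42,42,42,42]}' 60; python3 -m jog '{"xyz":[[0,0,0],[0,0,0]],"spin":[0,0],"hand":[42,42]}'
python3 - <<'E'
from h import *
s=snap('top'); cv2.imwrite('pics/t1.png',cv2.resize(s['color'][130:340,260:460],None,fx=3,fy=2.8)); st=arm.get_state()
q=st['ee_rot']; print(st['position'],2*np.degrees(np.arctan2(q[1],q[0]))-90,st['qpos'],st['contact_force'])
E
```

```text
time: 1.35
position: [589.8, -47.9, 134.7]
ee_rot: [0.723, 0.691, -0.001, -0.001]
contact_force: [0.8, -0.7, 0.9]
grip_width: 36.0
time: 1.6
position: [589.2, -49.8, 135.5]
ee_rot: [0.724, 0.689, -0.001, -0.0]
contact_force: [-0.9, -0.7, -0.1]
grip_width: 36.0
[589.18456032 -50.53714967 135.81894164] -2.912309761787867 [-2.18594193e-01  2.26557756e-01  1.70521284e+00 -5.29503378e-04
  1.21050420e+00 -1.67577954e-01] [ 0.96476748  0.71061452 -0.5023071 ]
```

View pics/t1.png

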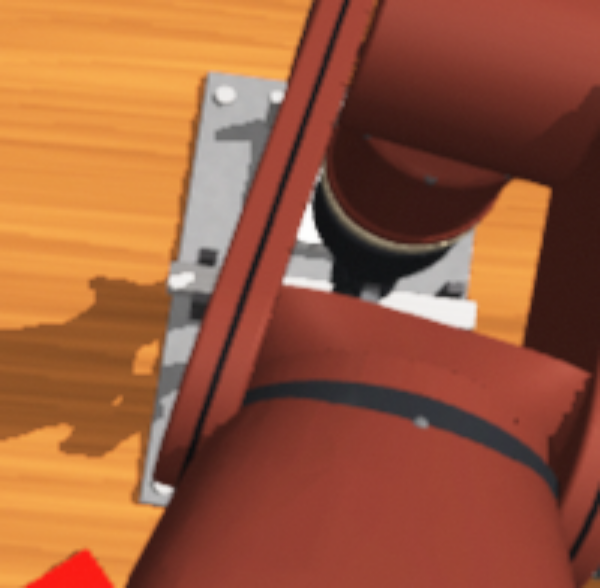

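```bash
python3 -m jog '{"xyz":[[0.13,0.2,-0.9],[0.13,0.2,-1.85],[0.13,0.2,-1.85],[0.13,0.2,-1.85]],"spin":[0,0,0,0],"hand":[42,42,42,42]}'
python3 - <<'E'
from h import *
s=snap('scene'); cv2.imwrite('pics/s1.png',cv2.resize(s['color'][160:300,210:350],None,fx=4,fy=4,interpolation=cv2.INTER_CUBIC)); st=arm.get_state()
q=st['ee_rot']; print(st['position'],2*np.degrees(np.arctan2(q[1],q[0]))-90,st['contact_force'],st['joint_velocities'])
E
```

```text
time: 2.15
position: [594.0, -45.1, 81.8]
ee_rot: [0.725, 0.689, 0.0, 0.001]
contact_force: [1.1, -0.2, 0.9]
grip_width: 35.9
[594.49046703 -44.93029203  82.26996555] -2.9401926467908908 [1.53462426 0.29265495 0.38307685] [ 0.00776754 -0.005427   -0.00599601  0.00048407 -0.00299253  0.00059417]
```

View pics/s1.png

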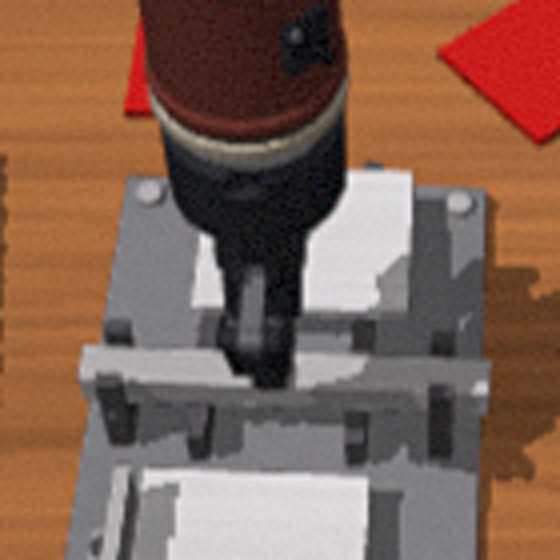

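The fingers stand over the bar's middle, at about crop pixel (270,360). Descending around it.

```bash
python3 -m jog '{"xyz":[[-0.03,0,-0.6],[-0.03,0.02,-1.2],[-0.03,0.02,-1.73],[-0.03,0.02,-1.73]],"spin":[0,0,0,0],"hand":[42,42,42,42]}'; python3 -m jog '{"xyz":[[0,0,0],[0,0,0]],"spin":[0,0],"hand":[32,28]}' 20;  python3 -m jog '{"xyz":[[0,0,0],[0,0,0]],"spin":[0,0],"hand":[26,26]}' 20
```

```text
time: 2.7
position: [590.7, -42.7, 26.0]
ee_rot: [0.724, 0.689, -0.001, -0.002]
contact_force: [-0.3, 0.5, -0.1]
grip_width: 35.8
time: 2.95
position: [593.4, -43.3, 29.4]
ee_rot: [0.724, 0.689, 0.0, 0.001]
contact_force: [0.1, -0.2, 0.6]
grip_width: 24.1
time: 3.2
position: [593.0, -43.3, 29.1]
ee_rot: [0.725, 0.689, 0.0, 0.0]
contact_force: [-0.5, -0.7, -0.7]
grip_width: 22.0
```

```bash
python3 -m jog '{"xyz":[[0,0,0],[0,0,0]],"spin":[0,0],"hand":[24.5,24.5]}' 20;  python3 -m jog '{"xyz":[[0,0,0],[0,0,0]],"spin":[0,0],"hand":[22,22]}' 20
```

```text
time: 3.45
position: [592.7, -43.3, 28.7]
ee_rot: [0.725, 0.689, 0.0, -0.0]
contact_force: [-1.1, 0.4, -0.1]
grip_width: 20.7
time: 3.7
position: [592.7, -43.2, 28.7]
ee_rot: [0.725, 0.689, -0.0, -0.0]
contact_force: [-2.5, 0.5, 3.1]
grip_width: 19.6
```

```bash
python3 -m jog '{"xyz":[[-0.02,0,0],[-0.02,0,0]],"spin":[0,0],"hand":[20,15]}' 40;  python3 -m jog '{"xyz":[[0,0,0],[0,0,0]],"spin":[0,0],"hand":[10,10]}' 70
python3 - <<'E'
from h import *
st=arm.get_state();print(st['contact_force'],st['ft_torque'],st['position'])
E
```

```text
time: 3.95
position: [592.7, -43.2, 28.8]
ee_rot: [0.725, 0.689, 0.0, 0.0]
contact_force: [1.3, 0.4, -1.2]
grip_width: 19.2
time: 4.2
position: [592.7, -43.3, 28.9]
ee_rot: [0.725, 0.689, 0.0, 0.0]
contact_force: [2.9, 1.4, 0.5]
grip_width: 18.6
[2.86689199 1.40797875 0.49674576] [ 0.05259985 -0.39522037  0.05381472] [592.65231885 -43.29583566  28.87868272]
```

```bash
python3 -m jog '{"xyz":[[0.01,0,0.07],[0.01,0,0.14],[0.01,0,0.2],[0.01,0,0.2]],"spin":[0,0,0,0],"hand":[10,10,10,10]}'; python3 -m jog '{"xyz":[[0,0,0.15],[0,0,0.35],[0,0,0.6],[0,0,0.9],[0,0,1.3],[0,0,1.6],[0,0,1.6]],"spin":[0,0,0,0,0,0,0],"hand":[10,10,10,10,10,10,10]}'
python3 - <<'E'
from h import *
s=snap('scene'); cv2.imwrite('pics/s2.png',cv2.resize(s['color'][160:300,210:350],None,fx=4,fy=4,interpolation=cv2.INTER_CUBIC)); st=arm.get_state()
q=st['ee_rot']; print(st['position'],2*np.degrees(np.arctan2(q[1],q[0]))-90,st['contact_force'],st['ft_torque'])
W=cloud(s);v,u=np.mgrid[0:480,0:640]
P=W[(W[...,2]>96)&(W[...,2]<112)&(abs(W[...,0]-593)<25)&(abs(W[...,1]+44)<110)]
print(len(P),fitrect(P,-3)); print(np.polyfit(P[:,1],P[:,2],1),P[:,1].min(),P[:,1].max())
E
```

```text
time: 4.7
position: [592.2, -43.2, 34.6]
ee_rot: [0.725, 0.689, -0.0, -0.0]
contact_force: [0.5, 0.1, -4.6]
grip_width: 19.1
time: 5.58
position: [593.4, -43.4, 84.1]
ee_rot: [0.725, 0.689, 0.001, 0.001]
contact_force: [0.1, 0.4, -4.8]
grip_width: 18.9
[592.7748053  -43.30777028  83.25962806] -2.860164540697241 [-0.55273171 -0.95344191 -4.5330068 ] [-0.00058896  0.01142548  0.03649738]
525 (np.float64(-2.000000000000039), array([600.76733165, -44.09401713]), array([ 30.79035097, 194.55828331]))
[1.33335316e-03 1.04955393e+02] -143.23021988047537 54.82943633593924
```

View pics/s2.png

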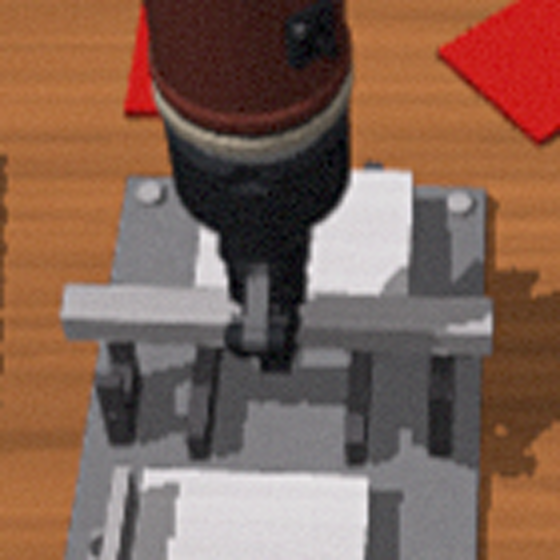

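The bar is clear and level (slope 0.0013). Carrying it to the bearers.

```bash
python3 -m jog '{"xyz":[[-0.15,0.5,0.1],[-0.42,1.6,0.1],[-0.7,2.75,0.1],[-1,3.95,0.1],[-1.3,5.15,0.1],[-1.6,6.35,0.1],[-1.9,7.55,0.1],[-2.2,8.75,0.1],[-2.5,9.85,0.1],[-2.7,10.65,0.1]],"spin":[0.5,1.5,2.6,3.7,4.8,5.9,7.0,8.1,9.1,10],"hand":[10,10,10,10,10,10,10,10,10,10]}'; python3 -m jog '{"xyz":[[-0.07,0.25,0],[-0.11,0.41,0],[-0.11,0.41,0],[-0.11,0.41,0]],"spin":[0.5,0.84,0.84,0.84],"hand":[10,10,10,10]}'
python3 - <<'E'
from h import *
s=snap('scene'); cv2.imwrite('pics/s3.png',cv2.resize(s['color'][120:320,370:560],None,fx=3,fy=3,interpolation=cv2.INTER_CUBIC)); st=arm.get_state()
q=st['ee_rot']; print(st['position'],2*np.degrees(np.arctan2(q[1],q[0]))-90,st['contact_force'],st['ft_torque'],st['qpos'])
W=cloud(s)
P=W[(W[...,2]>98)&(W[...,2]<116)&(abs(W[...,0]-510)<120)&(abs(W[...,1]-288)<20)]
print(len(P),P.min(0),P.max(0),fitrect(P,-6))
E
```

```text
time: 6.88
position: [510.3, 277.5, 85.0]
ee_rot: [0.109, 0.994, -0.0, -0.001]
contact_force: [0.7, -1.3, -5.6]
grip_width: 19.2
time: 7.38
position: [507.9, 288.2, 85.3]
ee_rot: [0.054, 0.999, -0.0, -0.0]
contact_force: [0.5, -0.4, -5.1]
grip_width: 18.9
[508.0276785  288.17777443  85.36654362] 83.80041004130649 [ 0.31504669  0.56673074 -5.96569099] [-0.00837721 -0.01410546  0.02081339] [ 3.81066290e-01  2.71425585e-01  1.75565561e+00 -1.14873542e-04
  1.11501819e+00 -1.08147619e+00]
619 [454.74980087 268.00686288  98.10695886] [609.27683301 307.69890965 115.99429322] (np.float64(-1.2000000000000526), array([547.44722777, 286.99874468]), array([121.62660325,  36.56654828]))
```

View pics/s3.png

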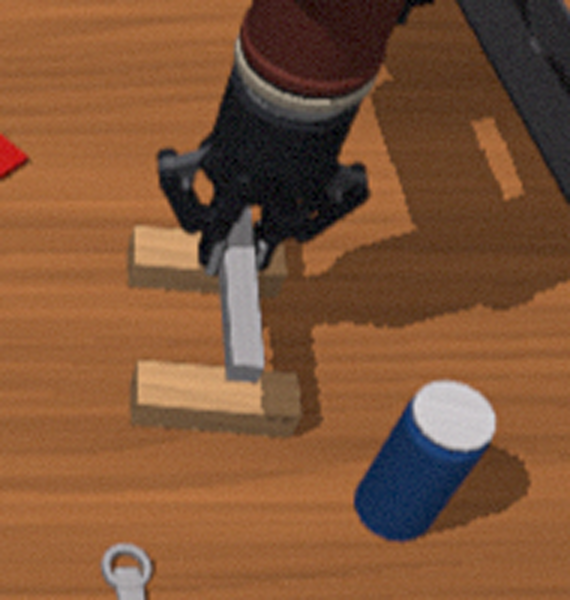

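The bar is over both bearers. Lowering it.

```bash
python3 -m jog '{"xyz":[[0.02,0,-0.5],[0.02,0,-1.1],[0.02,0,-1.6],[0.02,0,-1.9],[0.02,0,-2],[0.02,0,-2]],"spin":[0,0,0,0,0,0],"hand":[10,10,10,10,10,10]}'; python3 -m jog '{"xyz":[[0,0,-0.03],[0,0,-0.06],[0,0,-0.09],[0,0,-0.09]],"spin":[0,0,0,0],"hand":[10,10,10,10]}'
```

```text
time: 8.18
position: [508.9, 288.6, 25.7]
ee_rot: [0.054, 0.999, 0.0, 0.0]
contact_force: [-0.3, -0.2, -4.3]
grip_width: 19.2
time: 8.68
position: [508.6, 288.5, 22.9]
ee_rot: [0.054, 0.999, -0.0, -0.0]
contact_force: [-0.5, -0.1, -4.8]
grip_width: 19.0
```

```bash
python3 -m jog '{"xyz":[[0,0,-0.02],[0,0,-0.04],[0,0,-0.04]],"spin":[0,0,0],"hand":[10,10,10]}'; python3 -m jog '{"xyz":[[0,0,-0.02],[0,0,-0.04],[0,0,-0.04]],"spin":[0,0,0],"hand":[10,10,10]}'
```

```text
time: 9.05
position: [508.6, 288.5, 21.7]
ee_rot: [0.054, 0.999, -0.0, -0.0]
contact_force: [0.4, 0.5, -5.3]
grip_width: 19.2
time: 9.43
position: [508.7, 288.5, 20.5]
ee_rot: [0.054, 0.999, -0.0, -0.0]
contact_force: [-0.0, 1.0, -4.4]
grip_width: 19.0
```

```bash
python3 -m jog '{"xyz":[[0,0,-0.02],[0,0,-0.02],[0,0,-0.02]],"spin":[0,0,0],"hand":[10,10,10]}'; python3 -m jog '{"xyz":[[0,0,-0.02],[0,0,-0.02]],"spin":[0,0],"hand":[10,10]}'
```

```text
time: 9.8
position: [508.8, 288.6, 20.4]
ee_rot: [0.054, 0.999, 0.0, 0.0]
contact_force: [-2.9, -1.1, 2.2]
grip_width: 18.9
time: 10.05
position: [508.8, 288.6, 20.4]
ee_rot: [0.054, 0.999, -0.0, -0.0]
contact_force: [-5.1, -2.4, 6.2]
grip_width: 19.2
```

It's resting on the bearers (Fz changed sign). Releasing.

```bash
python3 -m jog '{"xyz":[[0,0,0.02],[0,0,0.02],[0,0,0.02],[0,0,0.02],[0,0,0.02],[0,0,0.02]],"spin":[0,0,0,0,0,0],"hand":[23,24,27,34,45,50]}' 20; python3 -m jog '{"xyz":[[0,0,0.5],[0,0,1.5],[0,0,3],[0,0,4]],"spin":[0,0,0,0],"hand":[50,50,50,50]}'
python3 - <<'E'
from h import *
s=snap('scene'); cv2.imwrite('pics/s4.png',cv2.resize(s['color'][120:320,370:560],None,fx=3,fy=3,interpolation=cv2.INTER_CUBIC)); st=arm.get_state()
print(st['position'],st['contact_force'])
W=cloud(s)
P=W[(W[...,2]>44)&(W[...,2]<56)&(abs(W[...,0]-510)<120)&(abs(W[...,1]-288)<30)]
print(len(P),P.min(0),P.max(0),fitrect(P,-6),np.polyfit(P[:,0],P[:,2],1))
E
```

```text
time: 10.8
position: [508.7, 288.5, 19.9]
ee_rot: [0.054, 0.999, -0.0, 0.0]
contact_force: [-1.3, -0.4, -0.3]
grip_width: 42.8
time: 11.3
position: [509.8, 289.0, 143.6]
ee_rot: [0.054, 0.999, 0.001, 0.002]
contact_force: [-0.2, -0.4, 0.4]
grip_width: 42.7
[511.90037409 289.95871582 147.840072  ] [3.18893648 1.3451044  2.84081546]
730 [409.55565899 267.9458574   44.07647891] [610.16273398 305.67622175  53.87184264] (np.float64(-6.0000000000000355), array([515.00451957, 287.23731032]), array([187.88024855,  19.84848565])) [-6.91879342e-04  4.96697107e+01]
```

View pics/s4.png

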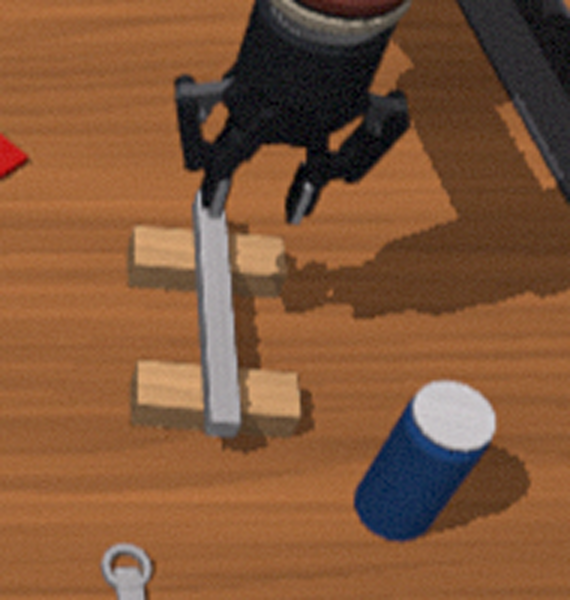

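The bar lies level across both bearers, centred at about (510,287). Next I'll go behind the plate with the jaws set across the tray.

```bash
python3 -m jog '{"xyz":[[-0.3,-1.2,0],[-0.8,-3,0],[-1.3,-5,0],[-1.8,-6.9,0],[-2.3,-8.8,-0.3],[-2.7,-10.2,-0.8],[-2.9,-10.8,-1.3],[-2.9,-10.8,-1.8],[-2.9,-10.8,-1.8],[-2.9,-10.8,-1.8]],"spin":[0,0.1,0.2,0.3,0.42,0.42,0.42,0.42,0.42,0.42],"hand":[50,55,60,65,70,70,70,70,70,70]}' 20
python3 - <<'E'
from h import *
s=snap('scene'); cv2.imwrite('pics/s5.png',cv2.resize(s['color'][110:330,200:360],None,fx=3.5,fy=3.5)[:600*2][::1,:,:][:770] if 0 else cv2.resize(s['color'][130:340,200:360],None,fx=2.8,fy=2.8,interpolation=cv2.INTER_CUBIC)); st=arm.get_state()
q=st['ee_rot']; print(st['position'],2*np.degrees(np.arctan2(q[1],q[0]))-90,st['contact_force'],st['qpos'])
W=cloud(s)
p=st['position']
for sg in(1,-1):
    m=(abs(W[...,0]-p[0])<18)&(abs(W[...,1]-p[1]-sg*32)<20)&(W[...,2]>60)&(W[...,2]<120)
    P=W[m]; print(sg,len(P),np.sort(P[:,2])[:8].round(1),P[:,:2].mean(0))
# plate
m=(abs(W[...,2]-43.3)<3)&(abs(W[...,0]-501)<60)&(abs(W[...,1]+38)<70)
P=W[m]; print(fitrect(P,-3),P.min(0),P.max(0))
E
```

```text
time: 12.6
position: [422.3, -34.7, 86.4]
ee_rot: [0.024, 1.0, 0.0, 0.0]
contact_force: [0.4, 0.0, 0.3]
grip_width: 59.7
[422.41496979 -34.77809381  86.55848969] 87.30413954271057 [ 0.32668564 -0.36048768  0.46232502] [-2.68769312e-01 -1.10040807e-01  2.16161104e+00  1.37658196e-04
  1.08909952e+00 -1.79257772e+00]
1 55 [91.9 93.5 96.4 97.6 98.4 98.4 98.7 98.8] [432.75380982   1.76392487]
-1 67 [92.  93.6 93.7 94.2 94.5 95.8 97.1 97.3] [427.84506719 -70.04654957]
(np.float64(-1.9000000000000397), array([501.63986447, -36.67228413]), array([ 88.98474665, 107.58041255])) [453.44582864 -92.77054757  40.31642048] [549.53352303  18.11151753  46.28808252]
```

View pics/s5.png

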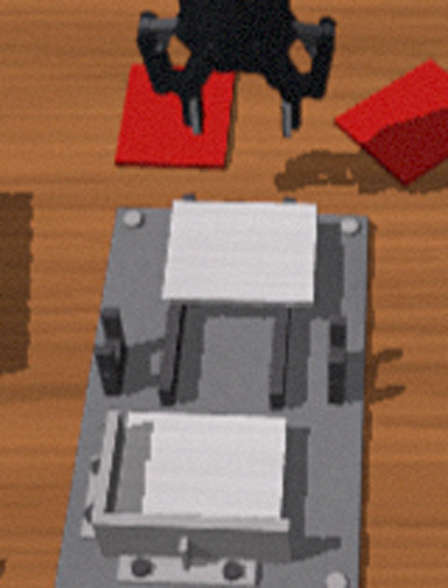

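```bash
python3 -m jog '{"xyz":[[0,0,-0.8],[0,0,-1.5],[0,0,-1.83],[0,0,-1.83]],"spin":[0,0,0,0],"hand":[70,70,70,70]}' ; python3 -m jog '{"xyz":[[0.2,-0.01,0],[0.4,-0.02,0],[0.6,-0.03,0],[0.8,-0.04,0],[0.95,-0.05,0],[0.95,-0.05,0]],"spin":[0,0,0,0,0,0],"hand":[70,70,70,70,70,70]}'
python3 - <<'E'
from h import *
s=snap('scene'); cv2.imwrite('pics/s6.png',cv2.resize(s['color'][150:340,200:360],None,fx=3,fy=3,interpolation=cv2.INTER_CUBIC)); st=arm.get_state()
W=cloud(s)
m=(abs(W[...,2]-43.3)<3)&(abs(W[...,0]-501)<60)&(abs(W[...,1]+38)<70)
P=W[m]; print(fitrect(P,-3),P.min(0),P.max(0))
E
```

```text
time: 13.15
position: [421.6, -35.0, 30.9]
ee_rot: [0.024, 1.0, 0.0, -0.0]
contact_force: [0.1, 0.4, 0.3]
grip_width: 60.0
time: 13.9
position: [450.6, -37.0, 31.0]
ee_rot: [0.024, 1.0, -0.0, 0.0]
contact_force: [-0.8, -0.2, -0.4]
grip_width: 59.8
(np.float64(-3.0000000000000355), array([507.26546553, -37.29243062]), array([ 91.09606667, 107.53770499])) [453.55180102 -94.00810798  40.31216984] [556.08575866  18.06025019  46.29521552]
```

View pics/s6.png

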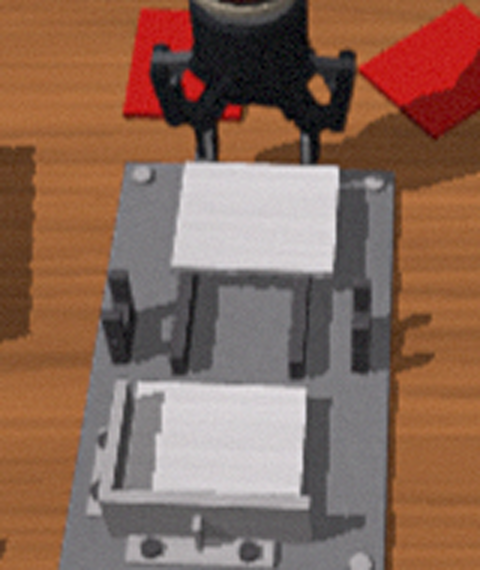

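The plate now sits square against both fingers. Sliding it along the skids.

```bash
python3 -m jog '{"xyz":[[0.25,-0.01,0],[0.6,-0.03,0],[1.0,-0.05,0],[1.4,-0.07,0],[1.8,-0.09,0],[2.2,-0.11,0],[2.6,-0.13,0],[3.0,-0.15,0],[3.3,-0.16,0],[3.3,-0.16,0]],"spin":[0,0,0,0,0,0,0,0,0,0],"hand":[70,70,70,70,70,70,70,70,70,70]}'
python3 - <<'E'
from h import *
s=snap('scene'); cv2.imwrite('pics/s7.png',cv2.resize(s['color'][150:350,200:360],None,fx=3,fy=3,interpolation=cv2.INTER_CUBIC))
W=cloud(s)
m=(abs(W[...,2]-43.)<3)&(abs(W[...,0]-605)<60)&(abs(W[...,1]+38)<70)
P=W[m]; print(fitrect(P,-3),P.min(0),P.max(0))
E
```

```text
time: 15.2
position: [550.3, -41.9, 31.3]
ee_rot: [0.024, 1.0, -0.0, 0.001]
contact_force: [0.7, 0.5, -0.2]
grip_width: 59.6
(np.float64(-2.8000000000000362), array([607.85286103, -42.19960213]), array([ 90.11740493, 108.07608071])) [546.01620229 -99.31521052  40.01116293] [655.78511612  31.41296837  45.99987071]
```

View pics/s7.png

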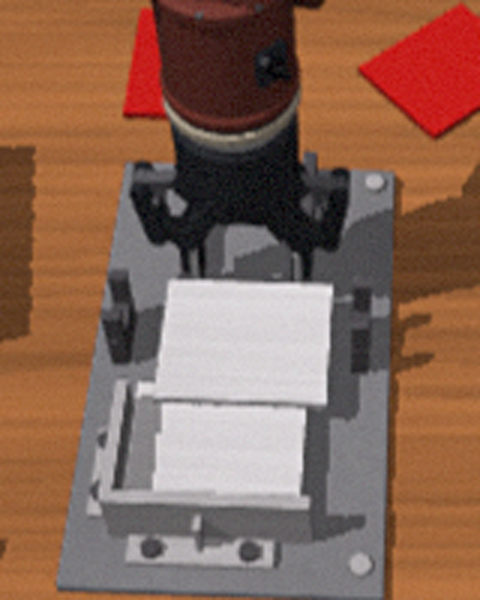

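```bash
python3 -m jog '{"xyz":[[0.25,-0.01,0],[0.55,-0.03,0],[0.85,-0.04,0],[1.15,-0.06,0],[1.4,-0.07,0],[1.6,-0.08,0],[1.7,-0.085,0],[1.7,-0.085,0]],"spin":[0,0,0,0,0,0,0,0],"hand":[70,70,70,70,70,70,70,70]}'; python3 -m jog '{"xyz":[[0.06,-0.003,0],[0.12,-0.006,0],[0.17,-0.009,0],[0.17,-0.009,0]],"spin":[0,0,0,0],"hand":[70,70,70,70]}'
python3 - <<'E'
from h import *
s=snap('top'); cv2.imwrite('pics/t8.png',cv2.resize(s['color'][130:340,260:460],None,fx=3,fy=2.8))
s=snap('scene'); cv2.imwrite('pics/s8.png',cv2.resize(s['color'][220:360,210:350],None,fx=4,fy=4,interpolation=cv2.INTER_CUBIC))
W=cloud(s)
m=(abs(W[...,2]-42.)<3)&(abs(W[...,0]-665)<60)&(abs(W[...,1]+45)<70)
P=W[m]; print(fitrect(P,-3),P.min(0),P.max(0))
E
```

```text
time: 16.25
position: [600.6, -44.3, 31.1]
ee_rot: [0.024, 1.0, -0.0, 0.0]
contact_force: [0.2, 0.0, -0.6]
grip_width: 59.7
time: 16.75
position: [605.5, -44.6, 31.1]
ee_rot: [0.024, 1.0, -0.0, 0.0]
contact_force: [0.7, -0.2, -1.1]
grip_width: 59.6
(np.float64(-3.3000000000000345), array([662.02192882, -45.43902753]), array([ 89.31925624, 108.16839714])) [ 605.0081618  -114.88397744   39.06121521] [710.35355079  11.52143204  44.99964231]
```

View pics/s8.png

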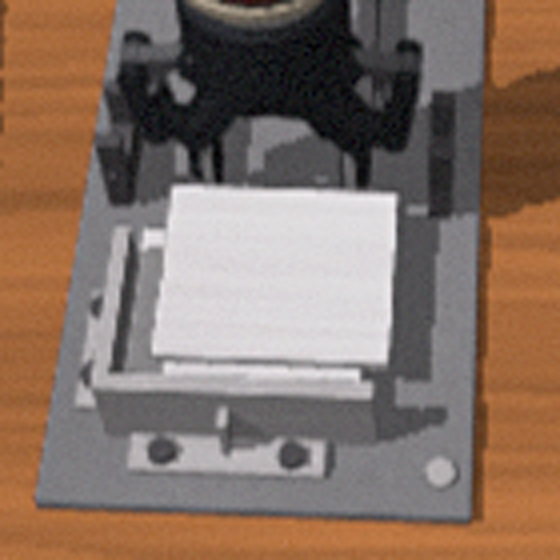

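```bash
python3 -m jog '{"xyz":[[0.06,-0.003,0],[0.12,-0.006,0],[0.18,-0.009,0],[0.24,-0.012,0],[0.24,-0.012,0]],"spin":[0,0,0,0,0],"hand":[70,70,70,70,70]}'; python3 -m jog '{"xyz":[[0.03,-0.002,0],[0.06,-0.003,0],[0.06,-0.003,0]],"spin":[0,0,0],"hand":[70,70,70]}'; python3 -m jog '{"xyz":[[0.03,-0.002,0],[0.06,-0.003,0],[0.06,-0.003,0]],"spin":[0,0,0],"hand":[70,70,70]}'
```

```text
time: 17.48
position: [612.9, -45.0, 31.1]
ee_rot: [0.024, 1.0, -0.0, 0.0]
contact_force: [0.4, -0.6, -0.1]
grip_width: 60.1
time: 17.85
position: [614.4, -45.0, 31.1]
ee_rot: [0.024, 1.0, -0.0, 0.0]
contact_force: [-0.8, 0.2, 1.0]
grip_width: 59.8
time: 18.23
position: [616.3, -45.1, 31.1]
ee_rot: [0.024, 1.0, -0.0, 0.0]
contact_force: [-1.3, 0.9, 0.6]
grip_width: 59.6
```

```bash
python3 -m jog '{"xyz":[[0.03,-0.002,0],[0.06,-0.003,0],[0.06,-0.003,0]],"spin":[0,0,0],"hand":[70,70,70]}'; python3 -m jog '{"xyz":[[0.03,-0.002,0],[0.05,-0.003,0],[0.05,-0.003,0]],"spin":[0,0,0],"hand":[70,70,70]}'
```

```text
time: 18.6
position: [618.1, -45.2, 31.1]
ee_rot: [0.024, 1.0, -0.0, 0.0]
contact_force: [-0.5, 1.0, 1.3]
grip_width: 59.7
time: 18.98
position: [619.5, -45.3, 31.0]
ee_rot: [0.024, 1.0, -0.0, 0.0]
contact_force: [-1.3, -0.1, 1.7]
grip_width: 59.8
```

Run:
```python
from h import *
s=snap('scene'); cv2.imwrite('pics/s9.png',cv2.resize(s['color'][220:360,210:350],None,fx=4,fy=4,interpolation=cv2.INTER_CUBIC)); print(arm.get_state()['contact_force'])
```

```text
[-1.62507742  0.3471918   1.46321982]
```

View pics/s9.png

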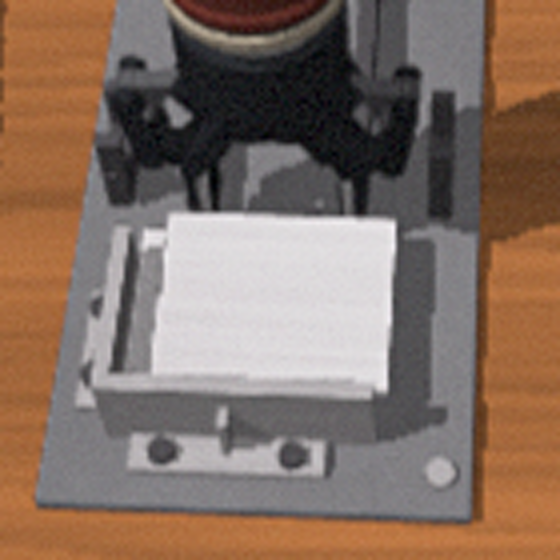

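```bash
python3 -m jog '{"xyz":[[0.02,-0.001,0],[0.04,-0.002,0],[0.04,-0.002,0]],"spin":[0,0,0],"hand":[70,70,70]}'; python3 -m jog '{"xyz":[[0.02,-0.001,0],[0.04,-0.002,0],[0.04,-0.002,0]],"spin":[0,0,0],"hand":[70,70,70]}'
```

```text
time: 19.4
position: [620.7, -45.4, 31.1]
ee_rot: [0.024, 1.0, -0.0, 0.0]
contact_force: [-1.5, 0.6, 1.0]
grip_width: 59.8
time: 19.77
position: [621.9, -45.4, 31.1]
ee_rot: [0.024, 1.0, -0.0, 0.0]
contact_force: [-1.5, 0.1, 1.5]
grip_width: 59.9
```

```bash
python3 -m jog '{"xyz":[[0.02,-0.001,0],[0.03,-0.002,0],[0.03,-0.002,0]],"spin":[0,0,0],"hand":[70,70,70]}'; python3 -m jog '{"xyz":[[0.02,-0.001,0],[0.03,-0.002,0],[0.03,-0.002,0]],"spin":[0,0,0],"hand":[70,70,70]}'
```

```text
time: 20.15
position: [622.7, -45.5, 31.0]
ee_rot: [0.024, 1.0, -0.0, 0.0]
contact_force: [-1.4, 0.6, 1.7]
grip_width: 59.9
time: 20.52
position: [623.7, -45.5, 31.1]
ee_rot: [0.024, 1.0, -0.0, 0.0]
contact_force: [-1.3, 0.1, 1.7]
grip_width: 59.7
```

```bash
python3 -m jog '{"xyz":[[0.02,-0.001,0],[0.03,-0.002,0],[0.03,-0.002,0]],"spin":[0,0,0],"hand":[70,70,70]}'; python3 -m jog '{"xyz":[[0.02,-0.001,0],[0.03,-0.002,0],[0.03,-0.002,0]],"spin":[0,0,0],"hand":[70,70,70]}'
python3 - <<'E'
from h import *
s=snap('scene'); cv2.imwrite('pics/s10.png',cv2.resize(s['color'][220:360,210:350],None,fx=4,fy=4,interpolation=cv2.INTER_CUBIC)); print(arm.get_state()['contact_force'],arm.get_state()['ft_torque'])
E
```

```text
time: 20.9
position: [624.6, -45.6, 31.1]
ee_rot: [0.024, 1.0, -0.0, 0.0]
contact_force: [-0.9, 0.2, 1.1]
grip_width: 59.4
time: 21.28
position: [625.1, -45.6, 31.0]
ee_rot: [0.024, 1.0, 0.0, -0.0]
contact_force: [-3.8, 0.7, 2.9]
grip_width: 59.8
[-4.59033913 -0.81012178  2.60594514] [ 0.06394217  0.67882648 -0.06112722]
```

View pics/s10.png

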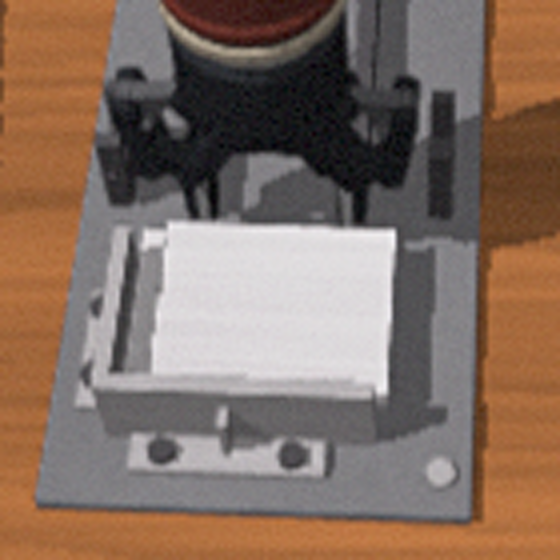

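It felt the back stop at TCP x 625, with Fx -4 N against about -1.3 N while sliding. Backing off and going round to the plate's left edge.

```bash
python3 -m jog '{"xyz":[[-0.2,0.01,0],[-0.4,0.02,0],[-0.4,0.02,1],[-0.4,0.02,2.5],[0,1,3],[1,1.9,3],[2.0,2.57,3],[2.0,2.57,3],[2.0,2.57,3],[2.0,2.57,3]],"spin":[0,0,0,0,-1.3,-2.6,-3.9,-5.2,-6.5,-7.8],"hand":[70,70,70,70,65,58.8,58.8,58.8,58.8,58.8]}'; python3 -m jog '{"xyz":[[0,0,0],[0,0,0],[0,0,-1],[0,0,-1],[0,0,-1]],"spin":[-1.3,-2.6,-3.46,-3.46,-3.46],"hand":[58.8,58.8,58.8,58.8,58.8]}'
python3 - <<'E'
from h import *
s=snap('scene'); cv2.imwrite('pics/s11.png',cv2.resize(s['color'][200:360,210:370],None,fx=3.5,fy=3.5,interpolation=cv2.INTER_CUBIC)); st=arm.get_state()
q=st['ee_rot']; print(st['position'],2*np.degrees(np.arctan2(q[1],q[0]))-90,st['qpos'])
W=cloud(s)
m=(abs(W[...,2]-42.)<3)&(abs(W[...,0]-682)<60)&(abs(W[...,1]+48)<62)
P=W[m]; print(fitrect(P,-3),P.min(0),P.max(0))
E
```

```text
time: 22.58
position: [685.3, 31.6, 120.8]
ee_rot: [0.541, 0.841, 0.0, 0.0]
contact_force: [-0.1, -0.7, -0.4]
grip_width: 50.3
time: 23.2
position: [685.5, 31.4, 91.6]
ee_rot: [0.724, 0.69, 0.0, 0.0]
contact_force: [-0.6, 0.1, 0.5]
grip_width: 50.1
[686.06289649  31.41272916  92.21764911] -2.7491246859145946 [-6.89524710e-02  4.83402352e-01  1.46250621e+00  2.04171095e-05
  1.19406494e+00 -2.09786894e-02]
(np.float64(-2.2000000000000384), array([685.87543013, -46.43826352]), array([ 97.36848709, 107.9771812 ])) [ 633.44409381 -109.84437578   39.00344126] [741.581639     9.59153206  44.99461798]
```

View pics/s11.png

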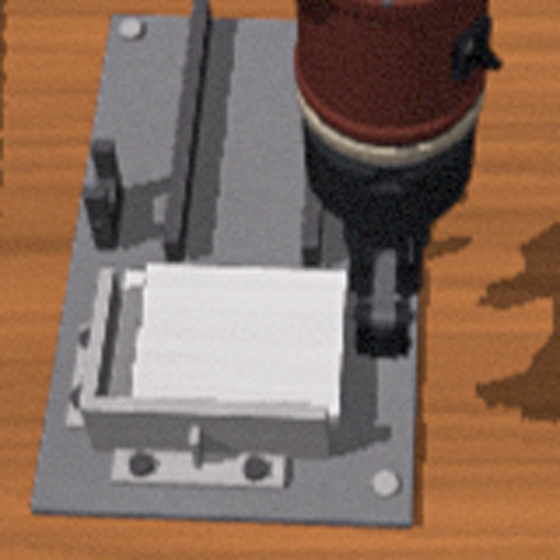

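```bash
python3 -m jog '{"xyz":[[-0.13,0,-0.8],[-0.13,0,-1.6],[-0.13,0,-2],[-0.13,0,-2],[-0.14,-0.2,-2],[-0.15,-0.35,-2],[-0.15,-0.35,-2]],"spin":[0,0,0,0,0,0,0],"hand":[58.8,58.8,58.8,58.8,58.8,58.8,58.8]}';  python3 -m jog '{"xyz":[[0,-0.07,0],[-0.01,-0.14,0],[-0.01,-0.21,0],[-0.01,-0.28,0],[-0.01,-0.28,0]],"spin":[0,0,0,0,0],"hand":[58.8,58.8,58.8,58.8,58.8]}'
python3 - <<'E'
from h import *
s=snap('scene'); cv2.imwrite('pics/s12.png',cv2.resize(s['color'][200:360,210:370],None,fx=3.5,fy=3.5,interpolation=cv2.INTER_CUBIC)); st=arm.get_state()
print(st['contact_force'])
E
```

```text
time: 24.12
position: [681.5, 20.3, 31.9]
ee_rot: [0.725, 0.689, 0.0, 0.0]
contact_force: [-0.4, 0.9, 1.1]
grip_width: 50.4
time: 24.75
position: [680.6, 12.3, 31.0]
ee_rot: [0.725, 0.689, -0.0, 0.0]
contact_force: [-0.8, 0.8, 0.1]
grip_width: 50.5
[0.21166655 1.4080225  0.17791141]
```

View pics/s12.png

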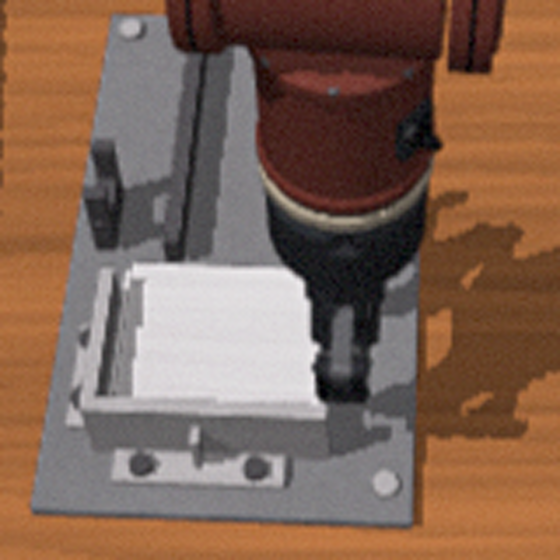

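```bash
python3 -m jog '{"xyz":[[0,-0.07,0],[-0.01,-0.14,0],[-0.01,-0.2,0],[-0.01,-0.2,0]],"spin":[0,0,0,0],"hand":[58.8,58.8,58.8,58.8]}'; python3 -m jog '{"xyz":[[0,-0.05,0],[0,-0.1,0],[0,-0.1,0]],"spin":[0,0,0],"hand":[58.8,58.8,58.8]}'
python3 - <<'E'
from h import *
s=snap('scene'); cv2.imwrite('pics/s13.png',cv2.resize(s['color'][200:360,210:370],None,fx=3.5,fy=3.5,interpolation=cv2.INTER_CUBIC)); st=arm.get_state()
print(st['contact_force'])
E
```

```text
time: 25.3
position: [680.1, 7.1, 30.9]
ee_rot: [0.725, 0.689, 0.0, -0.0]
contact_force: [1.2, 4.0, 0.8]
grip_width: 50.4
time: 25.68
position: [680.0, 7.0, 31.0]
ee_rot: [0.724, 0.689, 0.001, -0.002]
contact_force: [-0.7, 12.6, 1.9]
grip_width: 50.0
[ 0.4102509  13.21236774  1.16287273]
```

View pics/s13.png

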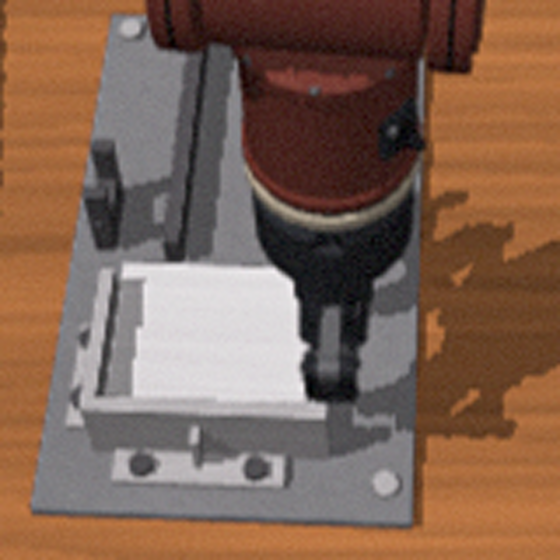

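```bash
python3 -m jog '{"xyz":[[0,0.15,0],[0.01,0.5,0],[0.02,1,0.3],[0.02,1.2,2],[0.02,1.2,3.5],[0.02,1.2,4]],"spin":[0,0,0,0,0,0],"hand":[58.8,58.8,58.8,58.8,58.8,58.8]}'
python3 - <<'E'
from h import *
for n in('scene','top'):
    s=snap(n); a=s['color'][240:350,220:320] if n=='scene' else s['color'][150:250,320:430]
    cv2.imwrite(f'pics/{n}14.png',cv2.resize(a,None,fx=5.4,fy=5.4,interpolation=cv2.INTER_CUBIC))
    W=cloud(s); th=np.radians(-2.8); ex=np.array([np.cos(th),np.sin(th)]); ey=np.array([-ex[1],ex[0]])
    o=np.array([681,-58]); X=(W[...,:2]-o)@ex; Y=(W[...,:2]-o)@ey; Z=W[...,2]
    if n=='scene': m=(abs(Z-42)<2.5)&(abs(X)<60)&(abs(Y)<75)
    else: m=(abs(Z-43)<2.5)&(abs(X)<60)&(abs(Y)<75)
    print(n,m.sum(),'X',np.percentile(X[m],[1,99]),'Y',np.percentile(Y[m],[1,99]),np.median(Z[m]))
    f=(Z>60)&(Z<70)&(abs(X)<30)&(Y<-45)&(Y>-80); print('side fence top Y',np.percentile(Y[f],[2,50,98]))
    f=(Z>60)&(Z<70)&(abs(Y)<30)&(X>35)&(X<80); print('back fence top X',np.percentile(X[f],[2,50,98]))
E
```

```text
time: 26.48
position: [683.3, 40.1, 156.2]
ee_rot: [0.724, 0.689, 0.002, 0.003]
contact_force: [0.9, -0.4, 0.8]
grip_width: 50.8
scene 2158 X [-44.67314855  52.79403088] Y [-55.54138318  52.63766425] 41.871299420843556
side fence top Y [-63.78642338 -59.8778364  -56.03535107]
back fence top X [44.4864644  49.5121064  53.11850018]
top 399 X [-44.60276458  45.15347953] Y [-58.3519957  -35.21240234] 42.953014466305795
side fence top Y [-65.94320585 -61.64414894 -57.94717745]Traceback (most recent call last):
  File "<stdin>", line 11, in <module>
    return _quantile_unchecked(
        a, q, axis, out, overwrite_input, method, keepdims, weights)
    return _ureduce(a,
                    func=_quantile_ureduce_func,
    ...<5 lines>...
                    overwrite_input=overwrite_input,
                    method=method)
    r = func(a, **kwargs)
    result = _quantile(arr,
                       quantiles=q,
    ...<2 lines>...
                       out=out,
                       weights=wgt)
    slices_having_nans = np.isnan(arr[-1, ...])
                                  ~~~^^^^^^^^^
IndexError: index -1 is out of bounds for axis 0 with size 0
```

View pics/scene14.png

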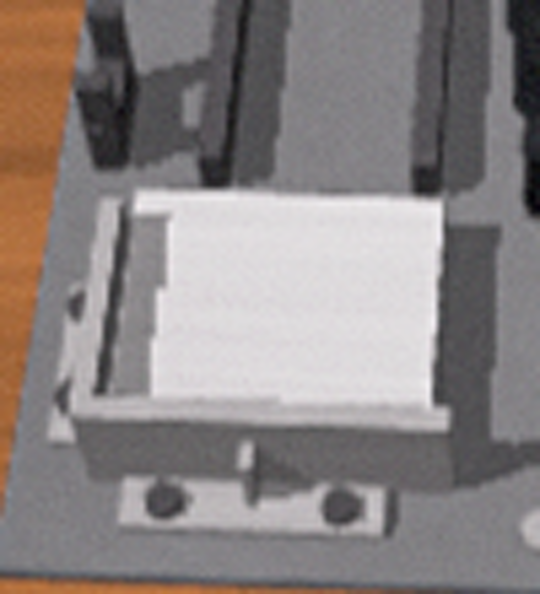

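View pics/top14.png

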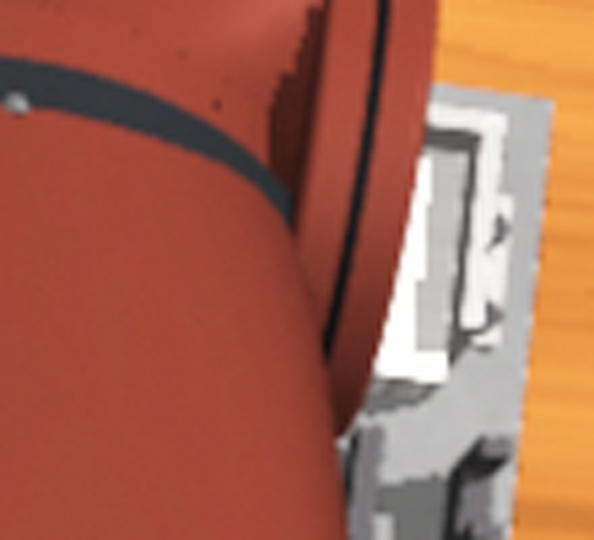

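The scene crop shows the plate square in the corner: its side edge is at -55.5 against the fence face at -56.0, and its left edge is in line with the stack. One more gentle two-finger push to confirm the back stop.

```bash
python3 -m jog '{"xyz":[[-0.3,-0.3,0],[-0.8,-0.7,0],[-1.3,-1.2,0],[-1.8,-1.7,0],[-2.2,-2.2,0],[-2.6,-2.7,0],[-2.83,-3.16,0],[-2.83,-3.16,0],[-2.83,-3.16,-1],[-2.83,-3.16,-1.5]],"spin":[1.2,2.4,3.6,4.8,6,7.2,8.4,9.6,10.8,11.25],"hand":[58.8,58.8,58.8,58.8,58.8,58.8,58.8,58.8,58.8,58.8]}'; python3 -m jog '{"xyz":[[0,0,0],[0,0,0]],"spin":[0,0],"hand":[58.8,58.8]}'
python3 - <<'E'
from h import *
s=snap('scene'); cv2.imwrite('pics/s15.png',cv2.resize(s['color'][190:350,200:360],None,fx=3.5,fy=3.5,interpolation=cv2.INTER_CUBIC)); st=arm.get_state()
q=st['ee_rot']; print(st['position'],2*np.degrees(np.arctan2(q[1],q[0]))-90)
E
```

```text
time: 27.82
position: [593.5, -54.8, 102.1]
ee_rot: [0.024, 1.0, 0.001, -0.003]
contact_force: [0.1, -0.7, 0.7]
grip_width: 50.5
time: 28.08
position: [595.7, -55.1, 105.6]
ee_rot: [0.026, 1.0, 0.0, -0.0]
contact_force: [1.2, 0.7, 0.7]
grip_width: 49.9
[596.20567899 -55.26937104 106.23978906] 87.07857961189563
```

View pics/s15.png

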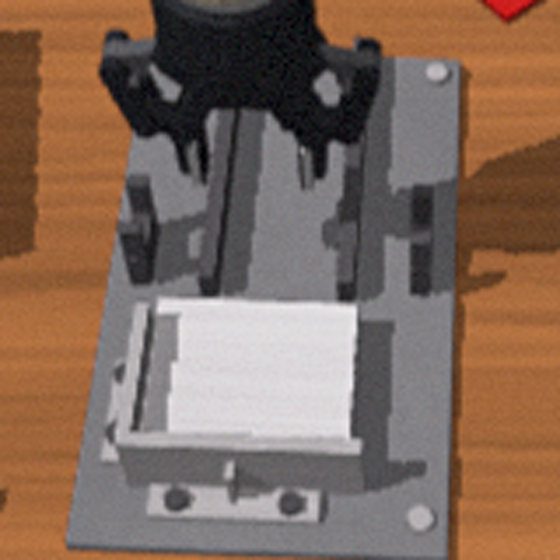

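Run:
```python
from h import *
s=snap('scene'); W=cloud(s); p=arm.get_state()['position']
X=W[...,0]-p[0];Y=W[...,1]-p[1];Z=W[...,2]-p[2]
for a,b in((30,40),(40,50),(50,60),(60,70),(70,85)):
    for sg in(1,-1):
        m=(abs(X)<45)&(sg*Y>a)&(sg*Y<b)&(Z>-15)&(Z<200); print(a,b,sg,m.sum(),np.percentile(Z[m],[0,5]) if m.any() else '')
```

```text
30 40 1 391 [ 5.33028898 20.33531403]
30 40 -1 221 [ 6.99459022 17.80878102]
40 50 1 129 [45.37495734 51.30306183]
40 50 -1 149 [41.19786927 50.93474307]
50 60 1 164 [50.63055896 56.3481765 ]
50 60 -1 187 [49.66564453 56.89354954]
60 70 1 72 [76.36752508 84.9342376 ]
60 70 -1 82 [70.76677129 78.41277407]
70 85 1 0 
70 85 -1 0
```

```bash
python3 -m jog '{"xyz":[[0,0,-0.9],[0,0,-1.7],[0,0,-2.3],[0,0,-2.48],[0,0,-2.48],[0.2,-0.01,-2.48],[0.45,-0.02,-2.48],[0.7,-0.03,-2.48],[0.75,-0.03,-2.48],[0.75,-0.03,-2.48]],"spin":[0,0,0,0,0,0,0,0,0,0],"hand":[58.8,58.8,58.8,58.8,58.8,58.8,58.8,58.8,58.8,58.8]}'; python3 -m jog '{"xyz":[[0.04,-0.002,0],[0.08,-0.004,0],[0.08,-0.004,0]],"spin":[0,0,0],"hand":[58.8,58.8,58.8]}'; python3 -m jog '{"xyz":[[0.03,-0.002,0],[0.06,-0.004,0],[0.06,-0.004,0]],"spin":[0,0,0],"hand":[58.8,58.8,58.8]}'
```

```text
time: 29.42
position: [619.4, -56.5, 32.4]
ee_rot: [0.025, 1.0, -0.0, 0.001]
contact_force: [-1.6, 0.6, 5.9]
grip_width: 50.3
time: 29.8
position: [621.2, -56.5, 32.3]
ee_rot: [0.025, 1.0, -0.0, -0.0]
contact_force: [-3.9, -0.4, 6.8]
grip_width: 50.4
time: 30.18
position: [622.9, -56.5, 32.2]
ee_rot: [0.025, 1.0, -0.0, -0.0]
contact_force: [-3.3, -0.5, 6.1]
grip_width: 50.0
```

Fz of 6 N means a tip is rubbing the skid, so I'll lift slightly before feeling for the stop.

```bash
python3 -m jog '{"xyz":[[-0.06,0.002,0.04],[-0.06,0.002,0.09],[-0.06,0.002,0.09]],"spin":[0,0,0],"hand":[58.8,58.8,58.8]}'; python3 -m jog '{"xyz":[[0.04,-0.002,0],[0.08,-0.004,0],[0.08,-0.004,0]],"spin":[0,0,0],"hand":[58.8,58.8,58.8]}'; python3 -m jog '{"xyz":[[0.02,-0.002,0],[0.04,-0.003,0],[0.04,-0.003,0]],"spin":[0,0,0],"hand":[58.8,58.8,58.8]}'
```

```text
time: 30.55
position: [621.1, -56.3, 34.3]
ee_rot: [0.025, 1.0, 0.0, 0.0]
contact_force: [1.3, -0.0, 0.4]
grip_width: 50.4
time: 30.92
position: [623.4, -56.5, 34.3]
ee_rot: [0.025, 1.0, -0.0, 0.0]
contact_force: [0.2, -0.5, -0.0]
grip_width: 50.2
time: 31.3
position: [624.1, -56.5, 34.2]
ee_rot: [0.025, 1.0, 0.0, -0.0]
contact_force: [-2.6, 0.4, 2.1]
grip_width: 50.1
```

```bash
python3 -m jog '{"xyz":[[0.02,-0.001,0],[0.03,-0.002,0],[0.03,-0.002,0]],"spin":[0,0,0],"hand":[58.8,58.8,58.8]}'; python3 -m jog '{"xyz":[[0.01,-0.001,0],[0.01,-0.002,0]],"spin":[0,0],"hand":[58.8,58.8]}'
```

```text
time: 31.68
position: [624.6, -56.5, 34.1]
ee_rot: [0.025, 1.0, 0.0, -0.001]
contact_force: [-6.2, 0.2, 3.1]
grip_width: 50.0
time: 31.92
position: [624.6, -56.5, 34.1]
ee_rot: [0.025, 1.0, 0.0, -0.001]
contact_force: [-6.7, 0.4, 4.6]
grip_width: 50.1
```

The back stop is firm at x 624.6, agreeing with the earlier 625. Backing out, then I'll re-check the side fence.

```bash
python3 -m jog '{"xyz":[[-0.1,0,0],[-0.5,0.02,0],[-0.5,0.02,1],[-0.5,0.02,2.5],[0,1,3],[0.8,1.9,3],[1.85,2.85,3],[1.85,2.85,3],[1.85,2.85,3],[1.85,2.85,3]],"spin":[0,0,0,0,-1.3,-2.6,-3.9,-5.2,-6.5,-7.8],"hand":[58.8,58.8,58.8,58.8,58.8,58.8,58.8,58.8,58.8,58.8]}'; python3 -m jog '{"xyz":[[0,0,0],[0,0,0],[0,0,-1],[0,0,-1],[0,0,-1]],"spin":[-1.3,-2.6,-3.46,-3.46,-3.46],"hand":[58.8,58.8,58.8,58.8,58.8]}'
python3 - <<'E'
from h import *
s=snap('scene'); cv2.imwrite('pics/s16.png',cv2.resize(s['color'][240:350,220:330],None,fx=5.4,fy=5.4,interpolation=cv2.INTER_CUBIC)); st=arm.get_state()
q=st['ee_rot']; print(st['position'],2*np.degrees(np.arctan2(q[1],q[0]))-90)
W=cloud(s); th=np.radians(-2.8); ex=np.array([np.cos(th),np.sin(th)]); ey=np.array([-ex[1],ex[0]])
o=np.array([681,-58]); X=(W[...,:2]-o)@ex; Y=(W[...,:2]-o)@ey; Z=W[...,2]
m=(abs(Z-42)<2.5)&(abs(Y)<75)
for a in(-35,-15,5,25):
    k=m&(abs(X-a)<10); print('Yedges at X',a,np.percentile(Y[k],[1,99]))
for a in(-40,-20,0,20,40):
    k=m&(abs(Y-a)<8)&(abs(X)<60); print('Xrear at Y',a,np.percentile(X[k],[1]))
E
```

```text
time: 33.17
position: [680.9, 29.0, 124.1]
ee_rot: [0.542, 0.841, 0.0, 0.0]
contact_force: [-0.2, 0.3, 0.6]
grip_width: 50.4
time: 33.8
position: [681.2, 28.8, 94.9]
ee_rot: [0.724, 0.69, 0.0, 0.0]
contact_force: [-0.6, -0.9, 0.7]
grip_width: 50.3
[681.78586648  28.77694101  95.5675789 ] -2.831213800517233
Yedges at X -35 [-55.00792002  52.53281197]
Yedges at X -15 [-55.70186044  52.29952936]
Yedges at X 5 [-55.79008805  52.88928782]
Yedges at X 25 [-55.20940319  52.1972231 ]
Xrear at Y -40 [-43.85443986]
Xrear at Y -20 [-44.96033265]
Xrear at Y 0 [-43.77813878]
Xrear at Y 20 [-43.49631805]
Xrear at Y 40 [-44.3507442]
```

View pics/s16.png

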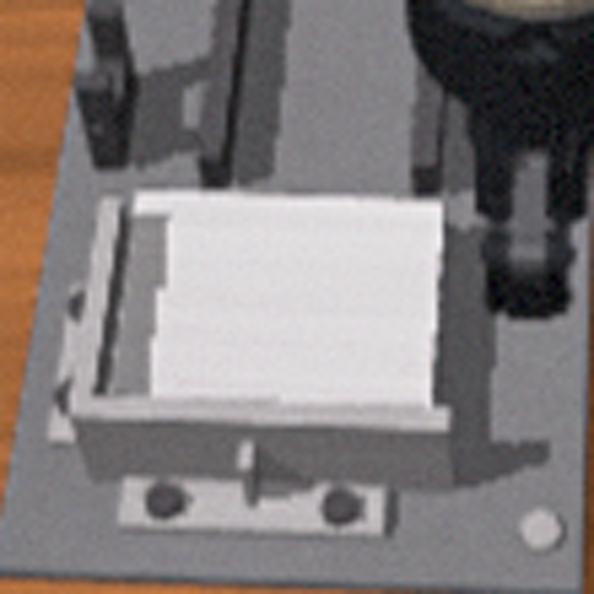

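Square. A light touch on the side to confirm there's no gap.

```bash
python3 -m jog '{"xyz":[[0,0,-0.9],[0,0,-1.8],[0,0,-2.03],[0,0,-2.03],[-0.01,-0.25,-2.03],[-0.02,-0.5,-2.03],[-0.03,-0.63,-2.03],[-0.03,-0.63,-2.03]],"spin":[0,0,0,0,0,0,0,0],"hand":[58.8,58.8,58.8,58.8,58.8,58.8,58.8,58.8]}';python3 -m jog '{"xyz":[[0,-0.03,0],[0,-0.06,0],[0,-0.06,0]],"spin":[0,0,0],"hand":[58.8,58.8,58.8]}';python3 -m jog '{"xyz":[[0,-0.02,0],[0,-0.04,0],[0,-0.04,0]],"spin":[0,0,0],"hand":[58.8,58.8,58.8]}'
```

```text
time: 34.85
position: [680.4, 9.3, 33.7]
ee_rot: [0.725, 0.688, 0.0, 0.0]
contact_force: [-0.3, -1.2, 0.4]
grip_width: 50.3
time: 35.22
position: [680.3, 8.2, 33.4]
ee_rot: [0.725, 0.689, -0.0, -0.0]
contact_force: [-0.7, -0.7, -0.7]
grip_width: 50.4
time: 35.6
position: [680.3, 7.2, 33.4]
ee_rot: [0.725, 0.689, 0.0, -0.0]
contact_force: [0.0, 1.3, -0.5]
grip_width: 50.4
```

```bash
python3 -m jog '{"xyz":[[0,-0.015,0],[0,-0.03,0],[0,-0.03,0]],"spin":[0,0,0],"hand":[58.8,58.8,58.8]}'
```

```text
time: 35.98
position: [680.3, 7.1, 33.4]
ee_rot: [0.725, 0.689, 0.0, -0.0]
contact_force: [-0.2, 6.5, -0.0]
grip_width: 50.4
```

```bash
python3 -m jog '{"xyz":[[0,0.1,0],[0.01,0.5,0],[0.02,1,0.3],[0.02,1.2,2],[0,1.2,4],[-1,0.6,5],[-2,-1,5.5],[-3,-3,5.5],[-4,-5,5.5],[-4.5,-7,5.5]],"spin":[0,0,0,0,0,0,0,0,0,0],"hand":[58.8,58.8,58.8,58.8,58.8,58.8,58.8,58.8,58.8,58.8]}'; python3 -m jog '{"xyz":[[-0.3,-1.5,0],[-0.6,-3,0],[-0.6,-3,0]],"spin":[0,0,0],"hand":[58.8,58.8,58.8]}'
python3 - <<'E'
from h import *
for n in('scene','top'):
    s=snap(n); cv2.imwrite(f'pics/{n}17.png',s['color'])
    W=cloud(s); th=np.radians(-2.8); ex=np.array([np.cos(th),np.sin(th)]); ey=np.array([-ex[1],ex[0]])
    o=np.array([681,-58]); X=(W[...,:2]-o)@ex; Y=(W[...,:2]-o)@ey; Z=W[...,2]
    m=(abs(Z-42.5)<2.5)&(abs(Y)<75)&(abs(X)<60)
    print(n,np.percentile(X[m],[1,99]),np.percentile(Y[m],[1,99]))
    f=(Z>60)&(Z<70)&(abs(X)<30)&(Y<-45)&(Y>-80); print('side fence',np.percentile(Y[f],[2,98]))
    f=(Z>60)&(Z<70)&(abs(Y)<30)&(X>35)&(X<80); print('back fence',np.percentile(X[f],[2,98]))
    if n=='scene': cv2.imwrite('pics/s17.png',cv2.resize(s['color'][240:350,220:330],None,fx=5.4,fy=5.4,interpolation=cv2.INTER_CUBIC))
    P=W[(Z>44)&(Z<56)&(abs(W[...,0]-510)<120)&(abs(W[...,1]-288)<30)]; print('bar',P.min(0),P.max(0))
E
```

```text
time: 37.22
position: [546.9, -196.5, 199.7]
ee_rot: [0.725, 0.689, 0.0, 0.001]
contact_force: [0.6, 0.3, 0.1]
grip_width: 50.4
time: 37.6
position: [529.1, -288.5, 199.3]
ee_rot: [0.726, 0.687, -0.0, 0.001]
contact_force: [-0.5, 0.5, 0.2]
grip_width: 49.9
scene [-44.34242579  52.88072905] [-55.93010893  52.91766095]
side fence [-64.09288274 -55.81506255]
back fence [44.74426718 53.39132123]
bar [409.18329453 267.854149    44.01083324] [610.77355651 308.20452645  54.20766006]
top [-44.35012555  45.59344781] [-57.29952696  51.05030309]
side fence [-65.9857442  -57.93627693]
back fence [44.8722212  53.01109591]
bar [409.99166695 265.27725789  44.15698016] [608.4355279  305.72933571  55.65863382]
```

View pics/scene17.png

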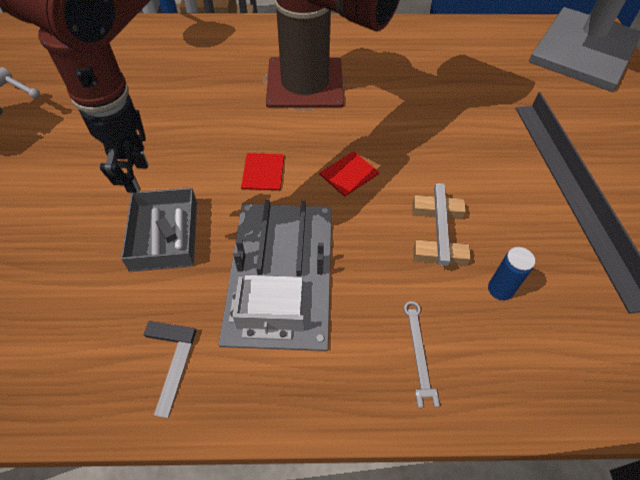

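View pics/top17.png

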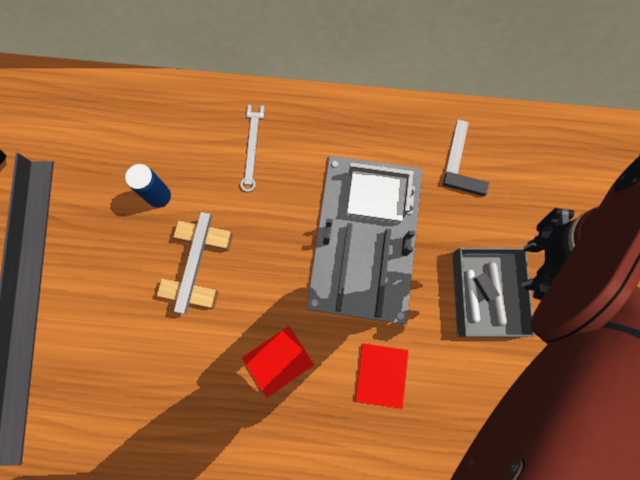

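The top view shows the bar across both bearers (195,262) and the plate in the gauge corner (378,195). The square, wrench, can, bin and red plates are where they were at the start, and the arm is clear. Handing in.

```bash
python3 -c "
from rig import arm
print(arm.get_state()['joint_velocities'].__class__); print(arm.close_job())"
```

```text
<class 'numpy.ndarray'>
the job is handed in; nothing more can be done
None
```

The job is done and handed in at about 38 s of the 69 s allowed.

- **Gate bar:** I gripped it at the middle and centred the jaws by feel, with no more than about 3 N against the brackets. I lifted it straight up and level, set it gently across both bearers and let go. The last pictures show it lying level, with its middle within about 2 mm of the bearers' centre.
- **Plate:** I slid it along the skids with two fingers, never lifting it, and felt for both fences.
    - **Back fence:** The stop came at TCP x 625.1 mm (about 4 N) and again at 624.6 mm (about 7 N).
    - **Side fence:** The stop came at TCP y 7.0 mm, where one step overshot to about 13 N. A gentler touch, about 6.5 N, stopped at 7.1 mm.
- **Last checks:** The pictures put the plate within 1 mm of both fences and square to them. The cameras disagree with each other by 1 to 2 mm, so the felt stops are the better evidence. The other things on the bench look unmoved.
- **Slip:** A fingertip rubbed a skid at about 6 N on the second push. I raised it slightly and carried on.

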